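Mix the settled bead release on the touch mixer

TASK

The bead release has settled: switch the mixer on by pressing down the green end of its rocker, then take the tall dark jar with the white lid from the tray, sit it upright in the dish of the mixer's head and press it down until the sprung head is fully depressed, and keep it there for three seconds. Then set it down gently (not dropped), upright and wholly on the grey tile next to the dropper bottle without touching that bottle, and let go. Leave the mixer switched on and the other jars and the dropper bottle where they stand.

Things in the scene. Friction and masses are not known exactly. Their poses are not given: they have to be found in the camera images.
- jar_release: the jar of bead release: round, dark body with a black and white label, white screw lid, the tallest and widest jar, 66 mm diameter, 110 mm high (body up to 98 mm, lid 64 mm diameter from 92 to 110 mm), about 0.33 kg, rigid all over. Origin: centre of its underside, z up. It stands in any quarter of the tray; there is most room for fingers along the tray's diagonals
- jar_tray: shallow square wooden tray, fixed, 176 x 176 mm, 16 mm high, walls and floor 5 mm thick; origin: centre of its underside, x and y along its sides. Four jars stand on its floor about 42 mm from its centre line in x and in y, one in each quarter. It stands to the left or to the right of the mixer
- jar_red: red jar with red lid, 56 mm diameter, 97 mm high; a bystander in the tray. Origin: centre of its underside
- frit_0: small jar with blue label and black lid, 45 mm diameter, 62 mm high; a bystander in the tray. Origin: centre of its underside
- frit_2: small jar with purple label and black lid, 45 mm diameter, 62 mm high; a bystander in the tray. Origin: centre of its underside
- dropper: amber dropper bottle with black bulb, 34 mm diameter up to 60 mm, 20 mm diameter above, 98 mm high; a bystander near one corner of the tile. Origin: centre of its underside
- tile: flat grey square tile, fixed, 118 x 118 mm, 8 mm thick, on the bench on the side of the mixer where the tray is not. Origin: centre of its underside, x and y along its sides. The dropper bottle stands near its (+x, +y) corner, about 35 mm from the centre in x and in y; the jar fits on the rest of the tile (centre up to 26 mm from the tile's centre in x and in y)
- mixer: white cordless touch-start mixer, fixed to the bench: housing 172 mm (x) x 112 mm (y) with its controls on a low deck towards -x, the robot's side; origin on the bench under the axis of the round head. Deck 45 mm high; the round head housing 64 mm high, radius 54 mm about the origin. Nothing else of it is higher except the rocker and the head
- head_pad (a point): centre of the round black rubber head of the mixer, on the floor of its dish where the jar stands, 88 mm above the bench when not pressed; moves down with the head. The dish is about 74 mm across inside, 86 mm outside, with a lip 4.5 mm above its floor
- mixer_head (a joint): travel of the sprung head in m: 0 up, 0.008 fully depressed (a hard stop). The spring takes about 4.5 N before it moves and 10.5 N in all (the jar's weight of about 3 N included) to be fully down; it springs back when let go
- mixer_rocker (a joint): angle of the rocker in rad: -0.2 off (black end down), +0.2 on (green end down); hard stops both ways, stays where it is left, needs about 2 N on its green end
- rocker_green (a point): the place to press: top of the green end of the rocker, 15 mm from its pivot. The rocker lies on the mixer's deck, 82 mm from the head's axis towards -x of the mixer, 45 mm long along the mixer's y and 20 mm wide, green half towards the mixer's -y; its top is about 60 mm above the bench, it goes down about 6 mm there
Not all that is in view belongs to the job. What is shaped like the jar_release but purple or turquoise is not meant.

How it is judged:
By the outcome, as a careful person would: the job done as asked, in the order asked, and still so for the second after the job is handed in, with the robot touching nothing.
It also fails if it takes over 64 s, if anything falls off the work surface, if the arm or the gripper's body presses on something with over 40 N, if the wrist force passes 120 N, or if a joint passes its speed limit or range.

ROBOT

A 6-joint arm with a two-finger parallel gripper is mounted at the origin on a cart in front of the work surface, level with it; the furniture and walls round the work are solid. World frame = base frame: x ahead of the robot, y to its left, z up, the work surface at z = 0. Lengths are in m, angles in rad, forces in N, time in s.
With the tool pointing down it reaches from about 0.35 to 0.775 m from the base axis. Payload 7.3 kg.
Tool frame: the origin (TCP) lies midway between the tips of the shut fingers; the grasp point (between the pads) lies 19 mm behind it; z points along the fingers, y is the line along which they close (so a half turn about z gives the same grasp; the last joint's range is limited). The gripper opens to 92 mm and grips with 3 to 60 N. Pads are 19 mm wide; open, the fingers measure 130 mm over their backs; the gripper's body (75 mm by 190 mm) begins 47 mm behind the grasp point.
Start: joints at [-1.286, 0.342, 1.524, -0, 1.275, -0.146], TCP at [0.219, -0.477, 0.227] pointing down, gripper open.
Joint ranges: [-2.53, 2.53], [-0.77, 2.02], [0.04, 2.7], [-1, 4.14], [0.28, 2.66], [-3.11, 3.11]. Speed limits (rad/s): [2.57, 2.57, 3.14, 3.14, 3.14, 3.14].

INTERFACE

Orientations are given as [roll, pitch, yaw] about the fixed x, y, z axes, in that order (R = Rz(yaw) Ry(pitch) Rx(roll)).
In Python, from cell import monitor, vision, workorder gives the robot as it stands.
- The arm moves only by the tool move_arm, never from a script. Its argument "rows" is a list of rows, each a list of 5 numbers: the shift along the world's x, y, z in mm, then the turn about the world's z in rad, then the closure, from -1 (fully open) to 1 (shut). A call has 1 to 12 rows; each row shifts and turns the commanded pose from where the row before left it; what a row does not reach is not made up. A row lasts 1/10 s, in which the tool goes at most 50 mm and 8.59 degrees, less where a joint would pass 70% of its speed; a pose out of reach is approached as far as the arm can. A call is refused whole if a number of a shift passes 50 or a number of a turn 0.15, either way. A call with a gripper value outside its range is refused whole. The fingers move at their own pace and stop on an object; "newtons" is the grip in N (left out, the last holds). Time passes only in rows, so rows that do not move let the fingers close. It gives the time, the measured TCP pose, the force, the opening and the grip force at its end, in the units of the state.
- monitor.observe(): the state, without advancing time (a new reading comes with each control period).
- vision.read_camera(name): name is "side" or "top" or "wrist"; returns the picture (400x640x3 uint8, red, green, blue); there is no depth.
- vision.get_calibration(name): a dict with "K" (3x3 intrinsics, pixels), "k1" (the pictures are not rectified: a ray, as slopes to the right and down, at radius r is drawn at 1 + k1 r^2 times it, then the intrinsics apply), "T" (4x4, takes a point from camera to world coordinates); the wrist camera has in their place "mount" (4x4, takes a point from camera to tool coordinates, whose origin is the TCP and whose axes are the flange's). Camera axes: x right, y up, looking along -z (the intrinsics and any distortion apply to the point x, -y, -z); pixel columns grow to the right and rows downward; lengths in m; the calibration is good to about 2 mm. A picture is of the moment at which its call begins: read the wrist's pose just before it. get_calibration takes no time and is no camera call.
- workorder.hand_in(): hands the job in; it is judged then, once.
The state is a dict: "time": time; "qpos": joint angles; "qvel": joint speeds; "joint_efforts": joint torques, N m; "tool_pos": TCP position; "tool_rot": TCP orientation; "contact_force": force on the tool from outside, world axes, zero at the start; "torque": the same for the moment, N m; "opening": finger opening in m; "grip_force": force on a finger pad.
Only numpy, scipy, OpenCV 4.12 (cv2) and the standard library are available. Lean on these libraries where they do the work, as an engineer would, in place of code of your own. Each camera call takes 0.05 s, during which the arm holds its last target. There are 200 camera calls.

## Working session

There is one attempt and no reset: what is moved stays moved. The work goes in short steps, Python scripts to look and compute and a tool call to move; the robot and the scene stay as the last step left them, time stands still between calls to the robot, and variables do not carry over. Pictures are saved under pics/ and viewed, at most 10 in all, crops included, and the job is handed in when it is done.

Besides the shell and the picture viewer there is one more tool, called after "Call:" by a JSON object that holds its "name" and its "arguments", one argument or row to a line. move_arm: Moves the arm, as the interface text tells. Its arguments: {"type":"object","properties":{"rows":{"type":"array","items":{"type":"array","items":{"type":"number"}}},"newtons":{"type":"number"}},"required":["rows"]}

```bash
mkdir -p pics
cat > h.py <<'E'
import numpy as np, cv2
from cell import monitor, vision, workorder
def cam(name):
    s=monitor.observe(); im=vision.read_camera(name); c=vision.get_calibration(name)
    if 'T' in c: T=np.array(c['T'])
    else:
        from scipy.spatial.transform import Rotation as R
        W=np.eye(4); W[:3,:3]=R.from_euler('xyz',s['tool_rot']).as_matrix(); W[:3,3]=s['tool_pos']; T=W@np.array(c['mount'])
    return im,np.array(c['K']),c['k1'],T
def ray(u,v,K,k1,T):
    p=np.array([(u-K[0,2])/K[0,0],(v-K[1,2])/K[1,1]]); q=p.copy()
    for _ in range(20): q=p/(1+k1*(q@q))
    d=T[:3,:3]@np.array([q[0],-q[1],-1]); return T[:3,3],d
def onz(u,v,z,K,k1,T):
    o,d=ray(u,v,K,k1,T); return o+d*(z-o[2])/d[2]
def proj(P,K,k1,T):
    c=np.linalg.inv(T)@np.append(P,1); q=np.array([c[0],-c[1]])/-c[2]; q=q*(1+k1*(q@q)); return K[:2,:2]@q+K[:2,2]
def save(n,im): cv2.imwrite('pics/'+n,im[:,:,::-1])
E
python3 - <<'E'
from h import *
for n in('top','side'):
    im,K,k1,T=cam(n); save(n+'.png',im); np.savez(n+'.npz',im=im,K=K,k1=k1,T=T); print(n,T.round(3).tolist(),K.round(0).tolist(),k1)
s=monitor.observe(); print(s)
E
```

```text
top [[-0.016, 0.998, -0.064, 0.411], [-1.0, -0.016, 0.011, 0.209], [0.01, 0.065, 0.998, 1.317], [0.0, 0.0, 0.0, 1.0]] [[375.0, 0.0, 317.0], [0.0, 375.0, 197.0], [0.0, 0.0, 1.0]] -0.03489618156942176
side [[-0.902, 0.18, -0.391, -0.132], [-0.431, -0.36, 0.828, 1.51], [0.008, 0.915, 0.402, 0.71], [0.0, 0.0, 0.0, 1.0]] [[456.0, 0.0, 324.0], [0.0, 456.0, 200.0], [0.0, 0.0, 1.0]] -0.07891950137449769
{'time': 0.1, 'qpos': array([-1.28604291e+00,  3.42645669e-01,  1.52490805e+00, -4.13023153e-06,
        1.27540996e+00, -1.46041514e-01]), 'qvel': array([ 0.00155567,  0.00034282, -0.00128288,  0.00124292, -0.00089782,
       -0.0011757 ]), 'joint_efforts': array([ 2.00236376e-03, -4.32003558e+01, -2.44694799e+01,  7.20082107e-02,
        5.26959740e-02, -4.86080432e-05]), 'tool_pos': array([ 0.21913336, -0.47668353,  0.22612299]), 'tool_rot': array([-3.14023564e+00, -1.95608420e-04,  4.30796008e-01]), 'contact_force': array([-0.39260413, -0.31731079, -0.01999037]), 'torque': array([0.00797982, 0.01686418, 0.01275368]), 'grip_force': 0.0, 'opening': 0.09222781123430811}
```

View pics/top.png

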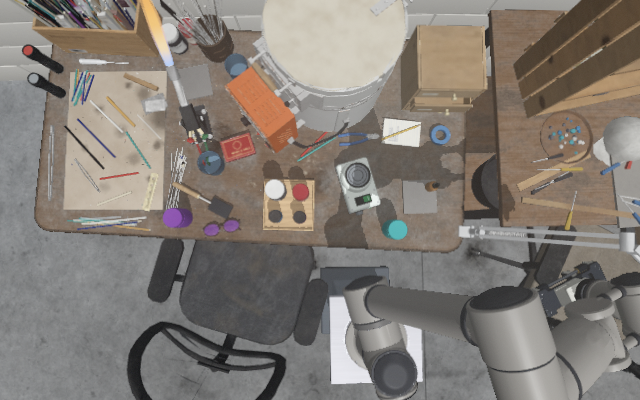

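View pics/side.png

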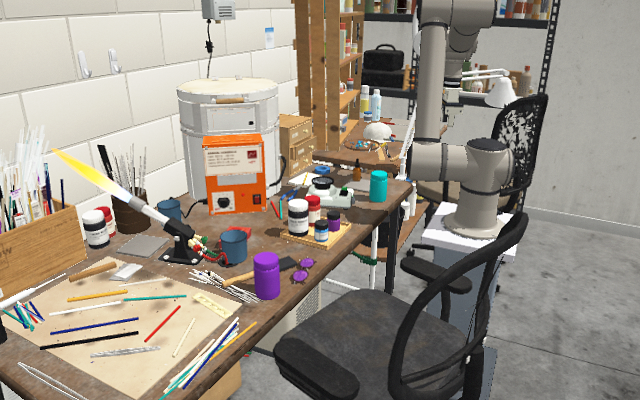

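Top view: the tray is at (289,205), with the white lid at (275,188), the red lid at (300,191), and two small jars at (275,216) and (299,216). The mixer head is at (357,176), the rocker at (363,199), the tile at (419,196) and the dropper at (431,186). There are three other similar jars: purple (177,217), turquoise (397,229), and a white-lidded one outside the tray at (173,38). The one that fits is the dark, white-lidded jar in the tray at (275,188), which is (298,217) in the side view. I'll confirm it in a crop.

Run:
```python
from h import *
a=np.load('top.npz')['im'][150:250,255:455]; b=np.load('side.npz')['im'][165:265,255:415]
a=cv2.resize(a,None,fx=4,fy=4,interpolation=cv2.INTER_CUBIC)[:400]; b=cv2.resize(b,None,fx=2,fy=2)
o=np.zeros((600,800,3),np.uint8); o[:400]=a; o[400:,:320]=b; save('crop.png',o)
d=np.load('top.npz'); C=(d['K'],float(d['k1']),d['T'])
for n,u,v,z in[('rel',275,188,.115),('red',300,191,.1),('head',357,175,.09),('rock',363,199,.06),('tile',419,196,.008),('drop',431,186,.098),('tray',289,205,.016),('turq',397,229,.11)]: print(n,onz(u,v,z,*C).round(3))
```

```text
rel [0.52  0.33  0.115]
red [0.511 0.25  0.1  ]
head [0.561 0.062 0.09 ]
rock [0.484 0.04  0.06 ]
tile [ 0.494 -0.165  0.008]
drop [ 0.521 -0.18   0.098]
tray [0.469 0.291 0.016]
turq [ 0.382 -0.061  0.11 ]
```

View pics/crop.png

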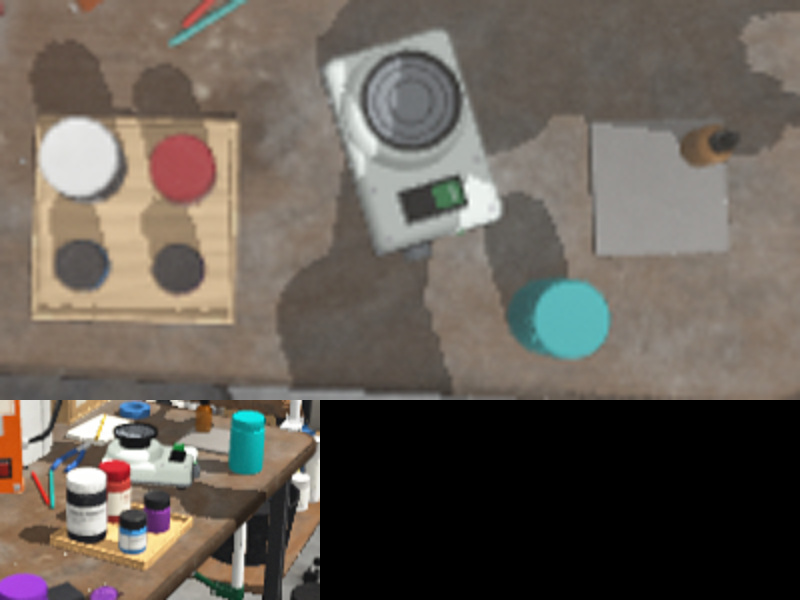

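The crop confirms it: the white-lidded dark jar with a black and white label is in the tray, at crop (80,158), which is top view (275,189.5). The rocker pivot is at crop (433,198) with the green end towards the right, and the dropper is on the tile's world (+x,-y) corner. I'll go above the rocker with the fingers shut.

Call:
{"name": "move_arm", "arguments": {
  "rows": [
    [22,41,0,0.118,1],
    [22,41,0,0.118,1],
    [22,41,0,0.118,1],
    [22,41,0,0.118,1],
    [22,41,0,0.118,1],
    [22,41,0,0.118,1],
    [22,41,0,0.118,1],
    [22,41,0,0.118,1],
    [22,41,0,0.118,1],
    [22,41,0,0.118,1],
    [22,41,0,0.118,1],
    [22,41,0,0.118,1]
  ]
}}

```text
time: 1.3
tool_pos: [0.4837, 0.0169, 0.2266]
tool_rot: [-3.141, -0.0, 1.852]
contact_force: [1.4, -1.1, 0.6]
opening: 0.0019
grip_force: 0.0
```

Run:
```python
from h import *
im,K,k1,T=cam('wrist'); save('w1.png',im); np.savez('w1.npz',im=im,K=K,k1=k1,T=T)
s=monitor.observe(); print(s['time'],s['tool_pos'],s['tool_rot'],s['qpos'],s['opening']); print(T.round(3).tolist(),np.array(vision.get_calibration('wrist')['mount']).round(3).tolist(),K[0,0])
for n,P in[('tcp-z.06',[*s['tool_pos'][:2],.06]),('green',[.486,.026,.06]),('head',[.561,.062,.088])]: print(n,proj(np.array(P),K,k1,T))
```

```text
1.35 [0.48607521 0.02234468 0.22651081] [ 3.13862438e+00 -2.97682976e-03  1.86105431e+00] [-0.11431184  0.2707055   1.62741489  0.00412602  1.24191795 -0.405895  ] 0.0008790798162668715
[[0.961, -0.267, -0.077, 0.462], [0.278, 0.922, 0.268, 0.088], [-0.001, -0.279, 0.96, 0.384], [0.0, 0.0, 0.0, 1.0]] [[0.001, 0.96, 0.279, 0.074], [1.0, -0.001, 0.0, -0.001], [0.0, 0.279, -0.96, -0.158], [0.0, 0.0, 0.0, 1.0]] 287.8769208338396
tcp-z.06 [318.97949029 177.82339789]
green [319.81655302 174.80208633]
head [399.39185191 167.19116118]
```

View pics/w1.png

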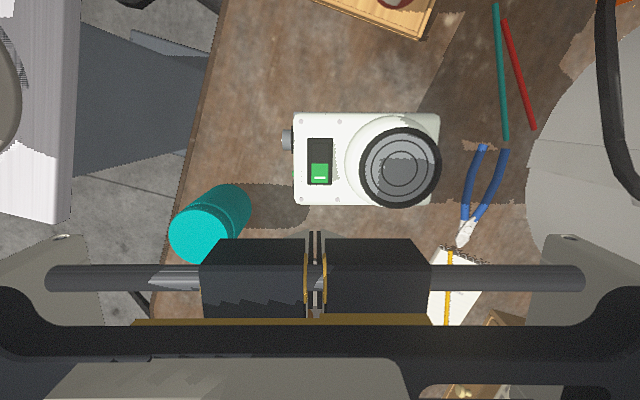

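The wrist picture shows the rocker at (320,162) with its green half around (320,173), the head dish at (400,167), and the turquoise jar off to the side. I'll measure these by mask.

Run:
```python
from h import *
d=np.load('w1.npz'); im=d['im']; C=(d['K'],float(d['k1']),d['T'])
hsv=cv2.cvtColor(im,cv2.COLOR_RGB2HSV)
g=cv2.inRange(hsv,(45,120,60),(75,255,255)); g[:120]=0;g[200:]=0;g[:,:290]=0;g[:,350:]=0
print(cv2.boundingRect(g))
dk=cv2.inRange(im,(0,0,0),(70,70,70)); r=np.zeros_like(dk); r[125:200,300:340]=(dk|g)[125:200,300:340]; print('rocker',cv2.boundingRect(r))
cs,_=cv2.findContours(cv2.morphologyEx(dk[100:230,345:450],cv2.MORPH_CLOSE,np.ones((5,5))),cv2.RETR_EXTERNAL,cv2.CHAIN_APPROX_NONE)
c=max(cs,key=cv2.contourArea); e=cv2.fitEllipse(c); print(e)
hc=onz(345+e[0][0],100+e[0][1],.0925,*C)
x,y,w,h=cv2.boundingRect(r); pv=onz(x+w/2,y+h/2,.055,*C)
x,y,w,h=cv2.boundingRect(g); gr=onz(x+w/2,y+h/2+1,.060,*C)
print('head',hc,'pivot',pv,'green',gr, 'yaw',np.arctan2(*(hc-pv)[[1,0]]),np.linalg.norm((hc-pv)[:2]))
```

```text
(292, 163, 36, 20)
rocker (308, 138, 25, 46)
((55.79393768310547, 67.17100524902344), (77.32688903808594, 82.9004898071289), 43.73447036743164)
head [0.56086437 0.06280938 0.0925    ] pivot [0.48256304 0.04071839 0.055     ] green [0.47493822 0.02376882 0.06      ] yaw 0.2749808129703796 0.08135791732083027
```

Call:
{"name": "move_arm", "arguments": {
  "rows": [
    [3,9,-30,0,1],
    [0,2,-45,0,1],
    [0,0,-45,0,1],
    [0,0,-25,0,1],
    [0,0,-5,0,1],
    [0,0,0,0,1]
  ]
}}

```text
time: 1.95
tool_pos: [0.486, 0.0259, 0.0764]
tool_rot: [-3.14, -0.001, 1.847]
contact_force: [0.9, -0.2, 0.3]
opening: 0.0002
grip_force: 0.0
```

Call:
{"name": "move_arm", "arguments": {
  "rows": [
    [0,0,-8,0,1],
    [0,0,-5,0,1],
    [0,0,-4,0,1],
    [0,0,-3,0,1],
    [0,0,-2,0,1],
    [0,0,-1,0,1],
    [0,0,0,0,1]
  ]
}}

```text
time: 2.65
tool_pos: [0.4873, 0.0256, 0.0571]
tool_rot: [3.138, 0.002, 1.847]
contact_force: [-7.9, -3.1, 31.6]
opening: 0.0002
grip_force: 15.9
```

Call:
{"name": "move_arm", "arguments": {
  "rows": [
    [0,0,15,0,1],
    [0,0,40,0,1],
    [0,0,50,0,0],
    [0,0,40,0,-1],
    [0,0,10,0,-1],
    [0,0,0,0,-1]
  ]
}}

```text
time: 3.25
tool_pos: [0.4869, 0.026, 0.2102]
tool_rot: [3.138, 0.001, 1.847]
contact_force: [0.1, 1.0, -1.4]
opening: 0.0278
grip_force: 0.0
```

Run:
```python
from h import *
im,K,k1,T=cam('wrist'); s=monitor.observe(); print(s['tool_pos'],s['tool_rot'],s['contact_force'])
a=np.load('w1.npz')['im'][120:200,280:340]; u,v=proj(np.array([.4825,.0407,.055]),K,k1,T).astype(int); b=im[v-40:v+40,u-30:u+30]
f=lambda x:cv2.resize(x,(390,520)); S,K,k1,T=cam('side'); S0=np.load('side.npz')['im']; u,v=proj(np.array([.4825,.0407,.055]),K,k1,T).astype(int)
save('rock.png',np.hstack([cv2.resize(a,(240,320)),cv2.resize(b,(240,320)),*[cv2.resize(x[v-20:v+20,u-10:u+10],(160,320)) for x in(S0,S)]]))
```

```text
[0.48601521 0.0260645  0.20847076] [ 3.14127097e+00 -8.70406207e-06  1.84685016e+00] [ 0.78758131 -0.28031746 -0.65441323]
```

View pics/rock.png

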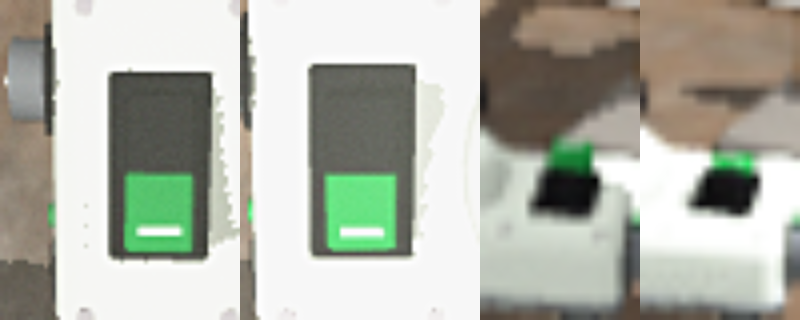

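The rocker has tipped: the shadow moved to the black end, and the green end is lower in the side view. So the mixer is on. Next I go above the jar.

Call:
{"name": "move_arm", "arguments": {
  "rows": [
    [3,40,5,0.065,-1],
    [4,42,5,0.065,-1],
    [4,42,5,0.065,-1],
    [4,42,5,0.065,-1],
    [4,42,0,0.065,-1],
    [4,42,0,0.065,-1],
    [4,40,0,0.065,-1],
    [0,10,0,0.055,-1],
    [0,0,0,0,-1]
  ]
}}

```text
time: 4.25
tool_pos: [0.512, 0.3273, 0.2255]
tool_rot: [-3.137, -0.002, 2.36]
contact_force: [-0.5, -0.7, 0.1]
opening: 0.0916
grip_force: 0.0
```

Run:
```python
from h import *
im,K,k1,T=cam('wrist'); s=monitor.observe(); print(s['tool_pos'],s['tool_rot'],s['opening'])
save('w2.png',im); np.savez('w2.npz',im=im,K=K,k1=k1,T=T)
hsv=cv2.cvtColor(im,cv2.COLOR_RGB2HSV); m=cv2.inRange(hsv,(0,0,185),(179,40,255))
m=cv2.morphologyEx(m,cv2.MORPH_OPEN,np.ones((5,5)))
for c in cv2.findContours(m,cv2.RETR_EXTERNAL,cv2.CHAIN_APPROX_NONE)[0]:
    if cv2.contourArea(c)>800:
        (u,v),r=cv2.minEnclosingCircle(c); print((u,v),r,cv2.contourArea(c),cv2.fitEllipse(c),onz(u,v,.115,K,k1,T))
```

```text
[0.5123152  0.32605686 0.2260673 ] [-3.13730388e+00 -1.31346491e-03  2.35703464e+00] 0.09151919082648378
(594.0, 256.5) 48.5310173034668 838.0 ((602.0557250976562, 263.5472717285156), (13.802492141723633, 106.93372344970703), 119.52826690673828) [0.75492512 0.48192836 0.115     ]
(324.4126892089844, 195.0) 31.980690002441406 2933.5 ((324.5387268066406, 194.51039123535156), (59.52125549316406, 62.82686996459961), 85.79696655273438) [0.51690677 0.33300324 0.115     ]
```

View pics/w2.png

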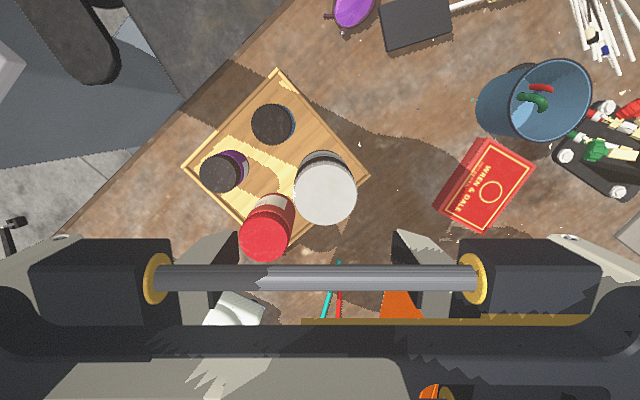

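The wrist view shows the white lid at (324,195), red at (265,237), and the small jars at (223,172) and (273,124). The finger line is clear on both sides of the jar. I'll go down around it.

Call:
{"name": "move_arm", "arguments": {
  "rows": [
    [5,7,0,0,-1],
    [0,0,-25,0,-1],
    [0,0,-40,0,-1],
    [0,0,-35,0,-1],
    [0,0,-25,0,-1],
    [0,0,-20,0,-1],
    [0,0,-15,0,-1],
    [0,0,-6,0,-1],
    [0,0,0,0,-1]
  ]
}}

```text
time: 5.2
tool_pos: [0.5183, 0.3321, 0.0619]
tool_rot: [-3.14, -0.001, 2.355]
contact_force: [0.5, 1.0, -0.5]
opening: 0.0919
grip_force: 0.0
```

Call:
{"name": "move_arm", "arguments": {
  "rows": [
    [0,0,0,0,0.2],
    [0,0,0,0,0.35],
    [0,0,0,0,0.45],
    [0,0,0,0,1],
    [0,0,0,0,1],
    [0,0,0,0,1]
  ],
  "newtons": 25
}}

```text
time: 5.8
tool_pos: [0.5187, 0.3332, 0.0634]
tool_rot: [3.14, 0.0, 2.357]
contact_force: [0.4, 0.2, 4.1]
opening: 0.0651
grip_force: 25.0
```

Call:
{"name": "move_arm", "arguments": {
  "rows": [
    [0,0,5,0,1],
    [0,0,15,0,1],
    [0,0,30,0,1],
    [0,0,40,0,1],
    [0,0,40,0,1],
    [0,0,20,0,1],
    [0,0,0,0,1]
  ],
  "newtons": 35
}}

```text
time: 6.5
tool_pos: [0.5193, 0.3336, 0.216]
tool_rot: [3.136, 0.002, 2.357]
contact_force: [-0.1, -0.4, -2.6]
opening: 0.0643
grip_force: 35.0
```

Run:
```python
from h import *
s=monitor.observe();print(s['tool_pos'],s['contact_force'],s['opening'],s['grip_force'],s['torque'])
p=s['tool_pos']; im,K,k1,T=cam('side'); u,v=proj(p,K,k1,T).astype(int); w,*C=cam('wrist')
print(u,v)
save('held.png',np.hstack([cv2.resize(im[v-60:v+60,u-45:u+45],(375,500)),cv2.resize(w[100:280,240:400],None,fx=2.6,fy=500/180)]))
```

```text
[0.51932119 0.33355175 0.21599462] [-0.12097934 -0.40405481 -2.58569379] 0.06433808517704234 34.999523176811635 [ 0.0703073  -0.19097253 -0.04740294]
296 171
```

View pics/held.png

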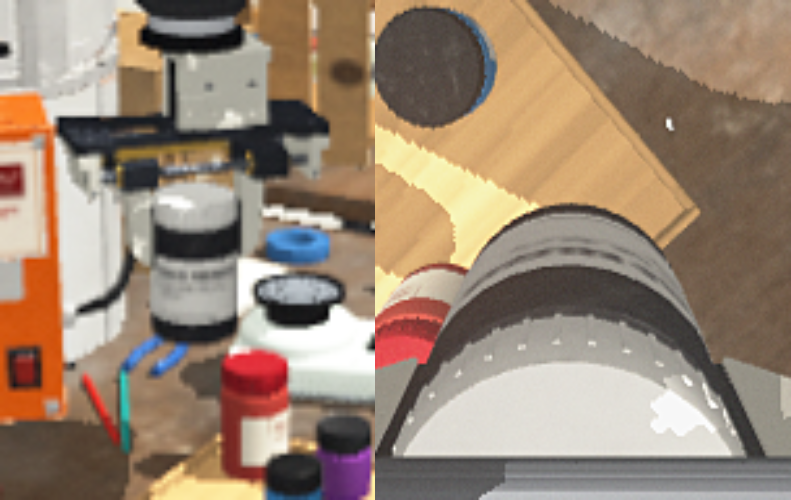

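The jar is held upright and clear of the others. Now to the mixer head.

Call:
{"name": "move_arm", "arguments": {
  "rows": [
    [3,-20,0,0,1],
    [6,-40,0,0,1],
    [6,-40,0,0,1],
    [6,-40,0,0,1],
    [6,-40,0,0,1],
    [6,-40,0,0,1],
    [6,-30,0,0,1],
    [3,-15,0,0,1],
    [0,-6,0,0,1],
    [0,0,0,0,1],
    [0,0,0,0,1]
  ]
}}

```text
time: 7.7
tool_pos: [0.5598, 0.0632, 0.2122]
tool_rot: [-3.141, -0.001, 2.358]
contact_force: [0.5, 1.1, -2.0]
opening: 0.0645
grip_force: 35.0
```

Run:
```python
from h import *
s=monitor.observe();print(s['tool_pos'],s['contact_force'],s['tool_rot'])
p=s['tool_pos']; im,K,k1,T=cam('side'); u,v=proj([.561,.063,.12],K,k1,T).astype(int)
d=np.load('side.npz')['im']
save('over.png',np.hstack([cv2.resize(x[v-50:v+40,u-35:u+35],(390,501)) for x in(im,d)]))
```

```text
[0.55981416 0.06319062 0.21218769] [ 0.53420544  1.12624753 -1.97398033] [-3.14125503e+00 -1.23334071e-03  2.35783069e+00]
```

View pics/over.png

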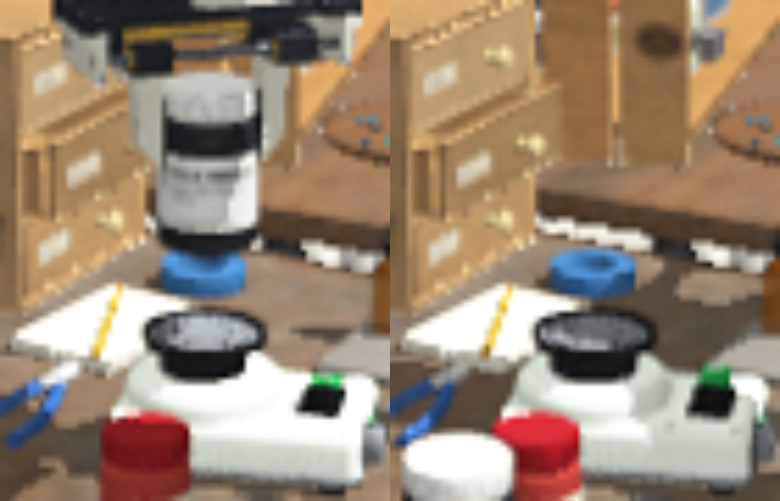

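The side view shows the jar centred over the dish: jar axis at x≈208 and dish at x≈206 in the crop. Next I lower it.

Call:
{"name": "move_arm", "arguments": {
  "rows": [
    [1,0,-15,0,1],
    [0,0,-20,0,1],
    [0,0,-15,0,1],
    [0,0,-8,0,1],
    [0,0,-3,0,1],
    [0,0,0,0,1]
  ]
}}

```text
time: 8.35
tool_pos: [0.5613, 0.0625, 0.1519]
tool_rot: [3.141, 0.0, 2.358]
contact_force: [-0.6, -0.4, -3.3]
opening: 0.0649
grip_force: 35.0
```

Call:
{"name": "move_arm", "arguments": {
  "rows": [
    [0,0,-3,0,1],
    [0,0,-3,0,1],
    [0,0,0,0,1]
  ]
}}

```text
time: 8.65
tool_pos: [0.5618, 0.062, 0.1463]
tool_rot: [3.14, 0.001, 2.357]
contact_force: [-0.5, -0.2, 1.2]
opening: 0.0645
grip_force: 35.0
```

Call:
{"name": "move_arm", "arguments": {
  "rows": [
    [0,0,-2,0,1],
    [0,0,-2,0,1],
    [0,0,-2,0,1],
    [0,0,0,0,1]
  ]
}}

```text
time: 9.05
tool_pos: [0.5618, 0.0619, 0.1403]
tool_rot: [3.14, 0.001, 2.357]
contact_force: [0.2, 0.6, 7.2]
opening: 0.0647
grip_force: 35.0
```

Call:
{"name": "move_arm", "arguments": {
  "rows": [
    [0,0,-1.5,0,1],
    [0,0,-1.5,0,1],
    [0,0,0,0,1]
  ]
}}

```text
time: 9.35
tool_pos: [0.5619, 0.0619, 0.1382]
tool_rot: [3.14, 0.002, 2.357]
contact_force: [-1.7, 0.4, 9.8]
opening: 0.0645
grip_force: 35.0
```

Call:
{"name": "move_arm", "arguments": {
  "rows": [
    [0,0,-1.5,0,1],
    [0,0,-1,0,1],
    [0,0,0,0,1],
    [0,0,0,0,1]
  ],
  "newtons": 45
}}

```text
time: 9.75
tool_pos: [0.5621, 0.0618, 0.1381]
tool_rot: [3.139, 0.004, 2.357]
contact_force: [-6.8, -0.4, 25.9]
opening: 0.0646
grip_force: 45.0
```

It's at the hard stop: z no longer changes and the force rises. I'll hold for over 3 s.

Call:
{"name": "move_arm", "arguments": {
  "rows": [
    [0,0,0,0,1],
    [0,0,0,0,1],
    [0,0,0,0,1],
    [0,0,0,0,1],
    [0,0,0,0,1],
    [0,0,0,0,1],
    [0,0,0,0,1],
    [0,0,0,0,1],
    [0,0,0,0,1],
    [0,0,0,0,1],
    [0,0,0,0,1],
    [0,0,0,0,1]
  ]
}}

```text
time: 10.95
tool_pos: [0.5621, 0.0617, 0.1381]
tool_rot: [3.139, 0.004, 2.357]
contact_force: [-6.5, 0.5, 26.5]
opening: 0.0643
grip_force: 45.0
```

Call:
{"name": "move_arm", "arguments": {
  "rows": [
    [0,0,0,0,1],
    [0,0,0,0,1],
    [0,0,0,0,1],
    [0,0,0,0,1],
    [0,0,0,0,1],
    [0,0,0,0,1],
    [0,0,0,0,1],
    [0,0,0,0,1],
    [0,0,0,0,1],
    [0,0,0,0,1],
    [0,0,0,0,1],
    [0,0,0,0,1]
  ]
}}

```text
time: 12.15
tool_pos: [0.5621, 0.0618, 0.1381]
tool_rot: [3.139, 0.004, 2.357]
contact_force: [-5.8, -0.3, 26.1]
opening: 0.0643
grip_force: 45.0
```

Call:
{"name": "move_arm", "arguments": {
  "rows": [
    [0,0,0,0,1],
    [0,0,0,0,1],
    [0,0,0,0,1],
    [0,0,0,0,1],
    [0,0,0,0,1],
    [0,0,0,0,1],
    [0,0,0,0,1],
    [0,0,0,0,1],
    [0,0,0,0,1],
    [0,0,0,0,1],
    [0,0,0,0,1],
    [0,0,0,0,1]
  ]
}}

```text
time: 13.35
tool_pos: [0.5621, 0.0618, 0.1381]
tool_rot: [3.139, 0.004, 2.357]
contact_force: [-6.9, -0.2, 27.0]
opening: 0.064
grip_force: 45.0
```

Call:
{"name": "move_arm", "arguments": {
  "rows": [
    [0,0,5,0,1],
    [0,0,10,0,1],
    [0,0,20,0,1],
    [0,0,30,0,1],
    [0,0,20,0,1],
    [0,0,0,0,1]
  ]
}}

```text
time: 13.95
tool_pos: [0.5624, 0.0619, 0.2215]
tool_rot: [3.139, 0.003, 2.357]
contact_force: [0.2, -0.2, -2.3]
opening: 0.0644
grip_force: 45.0
```

Run:
```python
from h import *
im,K,k1,T=cam('top'); np.savez('top2.npz',im=im); d=np.load('top.npz'); im=d['im']
p=im[175:218,398:442].astype(int); ref=np.median(im[195:210,408:430].reshape(-1,3),0); print(ref)
m=(np.abs(p-ref).max(2)<16).astype(np.uint8); m=cv2.morphologyEx(m,cv2.MORPH_OPEN,np.ones((3,3)))
c=max(cv2.findContours(m,0,2)[0],key=cv2.contourArea); r=cv2.minAreaRect(c); b=cv2.boxPoints(r)+[398,175]; print(r)
for q in b: print(q,onz(*q,.008,K,k1,T).round(4))
print(onz(r[0][0]+398,r[0][1]+175,.008,K,k1,T)); s=monitor.observe(); print(s['tool_pos'],s['contact_force'],s['tool_rot'])
h=cv2.cvtColor(im,cv2.COLOR_RGB2HSV)[175:200,420:445]; a=cv2.inRange(h,(5,110,40),(20,255,255)); ys,xs=np.nonzero(a); print('amber',xs.min()+420,xs.max()+420,ys.min()+175,ys.max()+175, onz(xs.mean()+420,ys.mean()+175,.06,K,k1,T))
```

```text
[153. 151. 148.]
((21.5, 22.0), (32.0, 33.0), 90.0)
[403. 181.] [ 0.5479 -0.1101  0.008 ]
[436. 181.] [ 0.5462 -0.2274  0.008 ]
[436. 213.] [ 0.4333 -0.2232  0.008 ]
[403. 213.] [ 0.4353 -0.1065  0.008 ]
[ 0.49050492 -0.1666653   0.008     ]
[0.56145055 0.06187146 0.21945002] [ 0.36098159  0.29308177 -3.0490586 ] [3.14081020e+00 8.67331495e-04 2.35669919e+00]
amber 430 435 184 189 [ 0.51930214 -0.19447979  0.06      ]
```

Call:
{"name": "move_arm", "arguments": {
  "rows": [
    [-6,-15,0,0,1],
    [-14,-35,0,0,1],
    [-15,-40,0,0,1],
    [-15,-40,0,0,1],
    [-15,-40,0,0,1],
    [-14,-30,0,0,1],
    [-6,-15,0,0,1],
    [0,0,0,0,1],
    [0,0,0,0,1]
  ]
}}

```text
time: 14.9
tool_pos: [0.4753, -0.1531, 0.218]
tool_rot: [-3.141, -0.003, 2.355]
contact_force: [-0.9, 0.1, -3.1]
opening: 0.0645
grip_force: 45.0
```

Call:
{"name": "move_arm", "arguments": {
  "rows": [
    [0,0,-20,0,1],
    [0,0,-35,0,1],
    [0,0,-35,0,1],
    [0,0,-20,0,1],
    [0,0,-8,0,1],
    [0,0,0,0,1],
    [0,0,0,0,1]
  ]
}}

```text
time: 15.6
tool_pos: [0.477, -0.1529, 0.102]
tool_rot: [3.141, 0.001, 2.358]
contact_force: [-0.1, -0.3, -2.2]
opening: 0.0646
grip_force: 45.0
```

Run:
```python
from h import *
s=monitor.observe();print(s['tool_pos'],s['contact_force'],s['tool_rot'])
w,*C=cam('wrist'); im,K,k1,T=cam('side'); u,v=proj([.478,-.155,.06],K,k1,T).astype(int)
save('place.png',np.hstack([cv2.resize(w,(480,300)),cv2.resize(im[v-30:v+30,u-30:u+30],(300,300))]))
```

```text
[ 0.47698629 -0.15290143  0.1020287 ] [-0.09263326 -0.27160465 -2.16699311] [3.14100345e+00 1.25433576e-03 2.35753517e+00]
```

View pics/place.png

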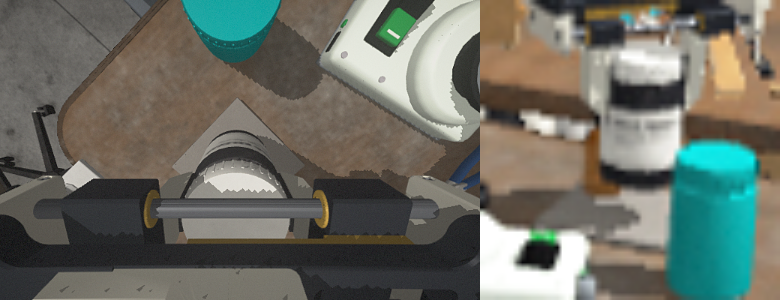

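The wrist view shows the jar centred on the tile's diagonal, with the tile corner at (240,100) in front of it. The dropper is hidden behind it. I'll lower it gently.

Call:
{"name": "move_arm", "arguments": {
  "rows": [
    [0,0,-12,0,1],
    [0,0,-12,0,1],
    [0,0,-6,0,1],
    [0,0,-2,0,1],
    [0,0,0,0,1],
    [0,0,0,0,1]
  ]
}}

```text
time: 16.3
tool_pos: [0.4764, -0.1531, 0.0693]
tool_rot: [3.141, 0.0, 2.357]
contact_force: [-0.3, 0.3, -2.7]
opening: 0.0645
grip_force: 45.0
```

Call:
{"name": "move_arm", "arguments": {
  "rows": [
    [0,0,-1,0,1],
    [0,0,-1,0,1],
    [0,0,0,0,1],
    [0,0,0,0,1]
  ]
}}

```text
time: 16.7
tool_pos: [0.4763, -0.153, 0.0673]
tool_rot: [3.141, 0.0, 2.357]
contact_force: [0.2, -0.1, -3.1]
opening: 0.0643
grip_force: 45.0
```

Call:
{"name": "move_arm", "arguments": {
  "rows": [
    [0,0,-1,0,1],
    [0,0,0,0,1],
    [0,0,-0.5,0,1],
    [0,0,0,0,1],
    [0,0,0,0,1]
  ]
}}

```text
time: 17.2
tool_pos: [0.4765, -0.1532, 0.0663]
tool_rot: [3.141, 0.001, 2.357]
contact_force: [-1.0, 0.9, 5.9]
opening: 0.0646
grip_force: 45.0
```

Touching. I'll release gently.

Call:
{"name": "move_arm", "arguments": {
  "rows": [
    [0,0,0.4,0,1],
    [0,0,0,0,0.3],
    [0,0,0,0,0.1],
    [0,0,0,0,-0.2],
    [0,0,0,0,-0.5],
    [0,0,0,0,-0.7],
    [0,0,0,0,-0.7],
    [0,0,0,0,-0.7]
  ],
  "newtons": 10
}}

```text
time: 18.0
tool_pos: [0.4761, -0.153, 0.066]
tool_rot: [-3.142, -0.0, 2.357]
contact_force: [-0.1, -0.5, -0.3]
opening: 0.0775
grip_force: 0.0
```

Call:
{"name": "move_arm", "arguments": {
  "rows": [
    [0,0,4,0,-0.8],
    [0,0,10,0,-0.8],
    [0,0,25,0,-0.8],
    [0,0,40,0,-0.8],
    [0,0,45,0,-0.8],
    [0,0,40,0,-0.8],
    [-20,35,10,0,-0.8],
    [-20,40,0,0,-0.8],
    [-20,40,0,0,-0.8],
    [0,20,0,0,-0.8],
    [0,0,0,0,-0.8],
    [0,0,0,0,-0.8]
  ]
}}

```text
time: 19.2
tool_pos: [0.4166, -0.0182, 0.2409]
tool_rot: [3.141, 0.002, 2.358]
contact_force: [-0.9, -1.0, 0.2]
opening: 0.0824
grip_force: 0.0
```

Run:
```python
from h import *
s=monitor.observe();print(s['time'],s['tool_pos'],s['contact_force'])
w,*C=cam('wrist'); im,K,k1,T=cam('side'); t,*D=cam('top')
save('end.png',np.vstack([np.hstack([cv2.resize(w,(480,300)),cv2.resize(im[150:250,270:376],(318,300))]),cv2.resize(t[150:240,255:455],(798,300))[:, :798]]))
```

```text
19.2 [ 0.41655637 -0.01820462  0.24087907] [-0.85585773 -1.00515796  0.20822732]
```

View pics/end.png

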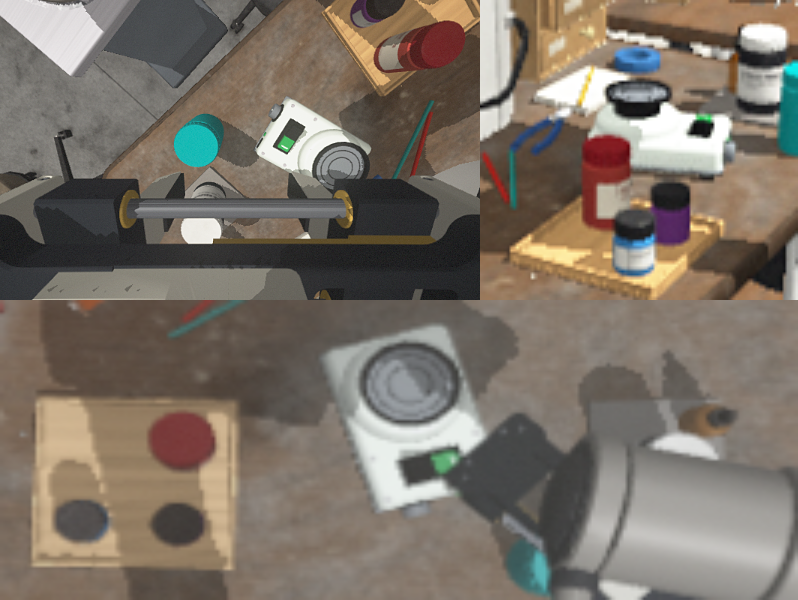

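The jar stands upright on the tile, at (762,75) in the side crop. The dropper is upright and in place at (705,418) in the top crop, the rocker is still green-down, and the other jars haven't moved.

```bash
python3 -c "
from cell import workorder; print(workorder.hand_in())"
```

```text
the job is handed in; nothing more can be done
None
```

The job is handed in: the mixer is on, the jar was held fully down on the head for about 3.6 s and now stands upright on the tile clear of the dropper, and nothing else looks moved in the final pictures.

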